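# Line up the dye jars by shade on the shade rail

### The job

Stand the four dye jars upright on the wooden shade rail in order of the blue label on their lids, one centred on each ring, running from the palest next to the white end stop to the deepest next to the black end stop. Do not tip any jar over on the way, and leave the masking tape and the purple brush where they are.

Things in the scene. Friction and masses are not known exactly. Their poses are not given: they have to be found in the camera images.
- jar_palest: Dye jar whose lid bears a round 47 mm label of very pale, almost white blue: the palest of the four. White round jar with a yellow screw lid (lid fixed), 57 mm across at the lid and nearly so below, 66 mm high, about 0.18 kg, all four alike but for the label. Origin: centre of its underside; z up. Grasp it across its diameter from above.
- jar_light: Dye jar whose lid bears a round 47 mm label of light sky blue: the second palest. White round jar with a yellow screw lid (lid fixed), 57 mm across at the lid and nearly so below, 66 mm high, about 0.18 kg, all four alike but for the label. Origin: centre of its underside; z up. Grasp it across its diameter from above.
- jar_mid: Dye jar whose lid bears a round 47 mm label of strong mid blue: the second deepest. White round jar with a yellow screw lid (lid fixed), 57 mm across at the lid and nearly so below, 66 mm high, about 0.18 kg, all four alike but for the label. Origin: centre of its underside; z up. Grasp it across its diameter from above.
- jar_deep: Dye jar whose lid bears a round 47 mm label of deep navy, almost black blue: the deepest of the four. White round jar with a yellow screw lid (lid fixed), 57 mm across at the lid and nearly so below, 66 mm high, about 0.18 kg, all four alike but for the label. Origin: centre of its underside; z up. Grasp it across its diameter from above.
- shade_rail: Low light-wood batten, 78 mm wide (its x), 396 mm long (its y), 12 mm high, fixed to the bench. Four stations in a row on its flat top, each a cream disc in a black ring 70 mm across, centred on the batten's own y axis at y = -126, -42, +42 and +126 mm (x = 0). Nothing is recessed. Origin: centre of its underside; z up, +y roughly to the robot's left.
- white_stop: White end stop, a block 60 x 26 x 24 mm fixed on top of the batten at one end, 183 mm from its middle; the black one is at the other end. Which end is which changes from start to start. Origin: centre of its underside (12 mm over the bench).
- black_stop: Black end stop, a block 60 x 26 x 24 mm fixed on top of the batten at one end, 183 mm from its middle; the white one is at the other end. Which end is which changes from start to start. Origin: centre of its underside (12 mm over the bench).
- masking_tape: Roll of tan masking tape lying flat, 100 mm across, 25 mm high, loose; a bystander. Origin: centre of its underside.
- nail_brush: Purple brush with a loop handle, 30 x 86 x 55 mm, loose; a bystander. Origin: centre of its underside; long side along its y.

How it is judged:
By the outcome, as a careful person would: the job done as asked, in the order asked, and still so for the second after the job is handed in, with the robot touching nothing.
It also fails if it takes over 106 s, if anything falls off the work surface, if the arm or the gripper's body presses on something with over 40 N, if the wrist force passes 120 N, or if a joint passes its speed limit or range.

### The arm

A 6-joint arm with a two-finger parallel gripper is mounted at the origin on a cart in front of the work surface, level with it; the furniture and walls round the work are solid. World frame = base frame: x ahead of the robot, y to its left, z up, the work surface at z = 0. Lengths are in m, angles in rad, forces in N, time in s.
With the tool pointing down it reaches from about 0.325 to 0.775 m from the base axis. Payload 9.3 kg.
Tool frame: the origin (TCP) lies between the finger pads; the fingertips stand 22 mm ahead of it and the grasp point (between the pads) lies 3 mm ahead of it; x points along the fingers, z is the direction in which the jaws open and shut, and the axes are right-handed (so a half turn about x gives the same grasp; the last joint's range is limited). The gripper opens to 85 mm and grips with 20 to 120 N. Pads are 22 mm wide; open, the fingers measure 114 mm over their backs; the gripper's body (76 mm by 85 mm) begins 54 mm behind the grasp point. The pads swing forward as they close: fully open they stand 13 mm farther back than shut.
Start: joints at [0.995, 0.259, 0.021, 1.334, 0, 1.418], TCP at [0.226, 0.502, 0.253] pointing down, gripper open.
Joint ranges: [-3.04, 3.04], [-0.91, 1.82], [-1.04, 1.36], [-1.92, 1.95], [-1.52, 1.45], [-3.14, 3.14]. Speed limits (rad/s): [2.22, 2.22, 2.79, 3.14, 3.14, 3.14].

### API

Orientations are given as a rotation vector (axis times angle).
In Python, from cell import r gives the robot as it stands. The module is installed in compiled form; this text tells all that it offers.
- The arm moves only by the tool send_rows, never from a script. Its argument "plan" is a list that holds one entry, the list of rows, each a list of 5 numbers: the shift along the world's x, y, z in mm, then the turn about the world's z in rad, then the finger opening in mm, from 0 to 85.4. A call has 1 to 20 rows; each row is the pose to reach, as a shift and turn from the pose commanded when the call began; what a row does not reach only later rows make up. A row lasts 1/8 s, in which the tool goes at most 62.5 mm and 10.7 degrees, less where a joint would pass 70% of its speed; a pose out of reach is approached as far as the arm can. A call with a gripper value outside its range is refused whole. The fingers move at their own pace and stop on an object; the grip force is fixed at half the most. Time passes only in rows, so rows that repeat a pose let the fingers close. It gives the time, the measured TCP pose, the force and the opening at its end, in the units of the state.
- r.read_state(): the state, without advancing time (a new reading comes with each control period).
- r.get_image(name): name is "scene" or "top" or "wrist"; returns a dict with "image" (400x640x3 uint8, red, green, blue), "camera_matrix" (3x3 intrinsics, pixels), "k1" (the pictures are not rectified: a ray, as slopes to the right and down, at radius r is drawn at 1 + k1 r^2 times it, then the intrinsics apply), "R" (3x3) and "t" (3): a world point X has camera coordinates R X + t; the wrist camera has in their place "tool_from_camera" (4x4, takes a point from camera to tool coordinates, whose origin is the TCP and whose axes are the tool frame's). Camera axes: x right, y down, z forward; pixel columns grow to the right and rows downward; lengths in m; the calibration is good to about 2 mm. A picture is of the moment at which its call begins: read the wrist's pose just before it. There is no depth.
- r.close_job(): hands the job in, once; it reports no verdict.
Trained networks look in a picture, given as the dict that the camera call returned (one of the last four; its "shot" number tells which), for a name from the list of things; names that differ only in an ending like _2 or _b are one class to them, and where a whole thing is asked for, a point or a joint stands for the part that bears it (a point fixed in the world has none). Each returns a list of dicts, best first, with "score" (0 to 1); they miss things now and then, are a little off and sometimes report something else, mostly with a low value. They report only what shows in the picture. A call takes as long as a camera call.
- r.trace(picture, target): "region" (400x640 bool, what is visible of it) and "bbox" ([centre column, centre row, width, height] in pixels, round what is visible of it).
- r.landmark_of(picture, target): "centre" ([column, row] in pixels: a listed point, or the origin of a listed thing).
The state is a dict: "t": time; "joint_pos": joint angles; "qd": joint speeds; "joint_torque": joint torques, N m; "ee_pos": TCP position; "tcp_rot": TCP orientation; "contact_force": force on the tool from outside, world axes, zero at the start; "moment": the same for the moment, N m; "grip_width": finger opening in m.
Only numpy, scipy, OpenCV 4.12 (cv2) and the standard library are available. Lean on these libraries where they do the work, as an engineer would, in place of code of your own. Each camera call takes 0.05 s, during which the arm holds its last target.

## Working session

There is one attempt and no reset: what is moved stays moved. The work goes in short steps, Python scripts to look and compute and a tool call to move; the robot and the scene stay as the last step left them, time stands still between calls to the robot, and variables do not carry over. Pictures are saved under pics/ and viewed, and the job is handed in when it is done.

Besides the shell and the picture viewer there is one more tool, called after "Request:" as name(argument=value, ...) on one line, values as JSON. send_rows: Moves the arm, as the interface text tells. Its arguments: {"type":"object","properties":{"plan":{"type":"array","items":{"type":"array","items":{"type":"array","items":{"type":"number"}}}}},"required":["plan"]}

```bash
mkdir -p pics; cat > h.py <<'E'
import numpy as np, cv2
from cell import r
from scipy.spatial.transform import Rotation as Ro
def und(p,K,k1):
    d=np.array([[k1,0,0,0]],float)
    return cv2.undistortPoints(np.array([[p]],float),np.array(K,float),d,None,None,(3,50,1e-12))[0,0] if 0 else cv2.undistortPoints(np.array([[p]],float),np.array(K,float),d)[0,0]
def pose(im,s=None):
    if "R" in im: return np.array(im["R"]),np.array(im["t"])
    T=np.eye(4);T[:3,:3]=Ro.from_rotvec(s["tcp_rot"]).as_matrix();T[:3,3]=s["ee_pos"]
    M=np.linalg.inv(T@np.array(im["tool_from_camera"]));return M[:3,:3],M[:3,3]
def toz(p,z,im,s=None):
    R,t=pose(im,s);u=und(p,im["camera_matrix"],im["k1"])
    d=R.T@np.array([u[0],u[1],1]);c=-R.T@t
    return c+d*(z-c[2])/d[2]
def save(im,n): cv2.imwrite("pics/"+n,cv2.cvtColor(np.array(im["image"]),cv2.COLOR_RGB2BGR))
E
python3 - <<'E'
from h import *
s=r.read_state();print(s)
for n in("top","scene","wrist"):
    im=r.get_image(n);save(im,n+"0.png")
    if n!="wrist":print(n,-np.array(im["R"]).T@im["t"],im["k1"])
    for o in "jar_palest jar_light jar_mid jar_deep shade_rail white_stop black_stop masking_tape nail_brush".split():
        for d in r.trace(im,o)[:2]:
            z={'j':.066,'s':.012,'w':.036,'b':.036}.get(o[0],.02)
            print(n,o,round(d["score"],2),np.round(d["bbox"],1),np.round(toz(d["bbox"][:2],z,im,s),3))
        for d in r.landmark_of(im,o)[:2]:
            z={'s':0,'w':.012,'b':.012}.get(o[0],0)
            print('   lm',round(d["score"],2),np.round(d["centre"],1),np.round(toz(d["centre"],z,im,s),3))
E
```

```text
{'t': 0.0, 'joint_pos': array([9.95369753e-01, 2.59191647e-01, 2.07482640e-02, 1.33368203e+00,
       3.87614178e-06, 1.41819747e+00]), 'qd': array([-0.00136919,  0.00078833, -0.00096269,  0.00038426, -0.00061744,
       -0.00138783]), 'joint_torque': array([-7.84092254e-05, -5.55644310e+01,  3.44526064e+01,  1.37306986e-02,
       -2.05925312e-04,  1.77935976e-05]), 'ee_pos': array([0.22555224, 0.5013489 , 0.25266112]), 'tcp_rot': array([-0.89295715,  1.38130659,  0.89206939]), 'contact_force': array([-0.75326529, -0.02423454, -0.11230237]), 'moment': array([0.01895016, 0.01631294, 0.01793036]), 'grip_width': 0.08545044550891541}
top [0.38630839 0.06516563 1.07844396] -0.037619204030161245
top jar_palest 0.8 [442.8 156.7  27.   29.4] [ 0.631 -0.241  0.066]
   lm 0.66 [438.8 159.2] [ 0.64 -0.25  0.  ]
top jar_light 0.85 [398.4 224.2  24.6  21.6] [ 0.451 -0.125  0.066]
   lm 0.76 [395.6 226.5] [ 0.449 -0.13   0.   ]
top jar_mid 0.59 [399.2 185.3  28.3  19.7] [ 0.552 -0.127  0.066]
   lm 0.6 [395.3 188.4] [ 0.554 -0.128  0.   ]
top jar_deep 0.96 [401.8 150.6  25.3  29.1] [ 0.645 -0.133
[... 1864 characters left out ...]
king_tape 0.79 [225.3 217.4  40.5  31.8] [0.307 0.223 0.02 ]
scene masking_tape 0.39 [386.8 186.7  22.3  27.3] [ 0.692 -0.003  0.02 ]
   lm 0.76 [225.3 222.3] [0.304 0.224 0.   ]
scene nail_brush 0.88 [386.3 186.7  19.2  27.4] [ 0.691 -0.002  0.02 ]
   lm 0.8 [384.9 191.3] [0.69  0.001 0.   ]
   lm 0.2 [298.5 325.9] [0.444 0.366 0.   ]
wrist shade_rail 0.66 [223.8 350.6 186.8  98.9] [0.429 0.239 0.012]
wrist white_stop 0.75 [297.1 320.3  25.1  24.4] [0.406 0.385 0.036]
wrist white_stop 0.25 [223.4 350.6 193.5  98.8] [0.411 0.258 0.036]
   lm 0.6 [300.9 323.4] [0.432 0.377 0.012]
wrist masking_tape 0.68 [171.4 283.   50.9  38.7] [0.283 0.237 0.02 ]
   lm 0.91 [185.9 289.4] [0.31  0.235 0.   ]
```

```bash
python3 - <<'E'
import cv2
a=cv2.imread("pics/top0.png")[110:300,170:470];cv2.imwrite("pics/topc.png",cv2.resize(a,None,fx=2.6,fy=2.6,interpolation=cv2.INTER_CUBIC))
a=cv2.imread("pics/scene0.png")[130:330,180:480];cv2.imwrite("pics/scenec.png",cv2.resize(a,None,fx=2.6,fy=2.6,interpolation=cv2.INTER_CUBIC))
E
```

```text
(no output)
```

View pics/topc.png

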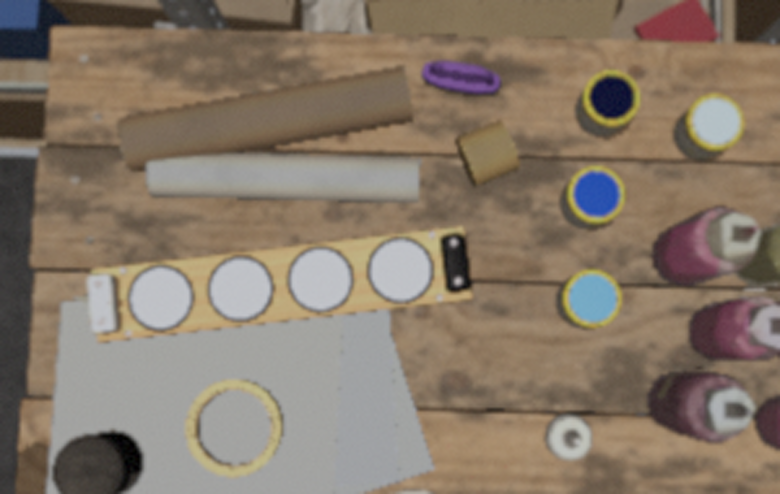

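View pics/scenec.png

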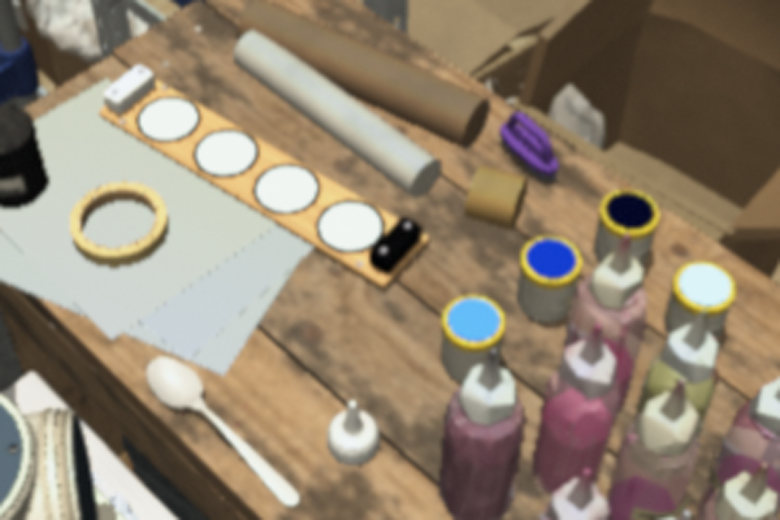

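View pics/top0.png

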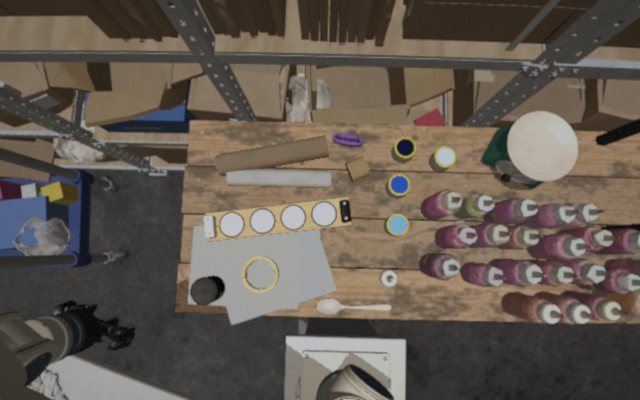

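View pics/wrist0.png

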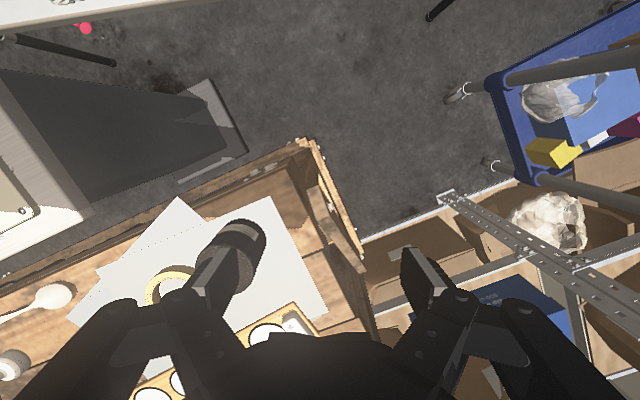

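The top view shows the white stop at the left (+y), at pixel (208,227), and the black stop at the right, at (345,210). The lids are deep (404,149), palest (443,157), mid (399,185) and light (397,224). Next I'll measure them more precisely with both fixed cameras.

```bash
cat > m.py <<'E'
from h import *
from scipy.optimize import least_squares
def proj(X,im,s=None):
    R,t=pose(im,s);X=np.atleast_2d(X)
    return cv2.projectPoints(X.astype(float),cv2.Rodrigues(R)[0],t.astype(float),np.array(im["camera_matrix"],float),np.array([im["k1"],0,0,0],float))[0][:,0]
def lid(im,xy0,rad=.0285,z=.066,s=None):
    # yellow-ring pixels near a guess -> convex hull -> centroid on plane
    a=cv2.cvtColor(np.array(im["image"]),cv2.COLOR_RGB2HSV)
    y=((a[...,0]>18)&(a[...,0]<34)&(a[...,1]>150)&(a[...,2]>90)).astype(np.uint8)
    pts=np.argwhere(y)[:,::-1]
    g=np.array([toz(p,z,im,s)[:2] for p in pts]);k=np.linalg.norm(g-xy0,axis=1)<.05
    g=g[k]
    if len(g)<8:return None,len(g)
    f=lambda q:np.hypot(g[:,0]-q[0],g[:,1]-q[1])-q[2]
    o=least_squares(f,[*g.mean(0),.026],loss='soft_l1',f_scale=.002);return o.x,len(g)
E
python3 - <<'E'
from m import *
s=r.read_state();M=Ro.from_rotvec(s["tcp_rot"]).as_matrix();print(M.round(3))
G={'palest':(.637,-.248),'light':(.45,-.128),'mid':(.555,-.13),'deep':(.655,-.137)}
for n in("top","scene"):
    im=r.get_image(n)
    for k,v in G.items(): print(n,k,[np.round(q,4) for q in lid(im,np.array(v))])
    # cream discs
    a=np.array(im["image"]).astype(int);hsv=cv2.cvtColor(np.array(im["image"]),cv2.COLOR_RGB2HSV)
    reg=r.trace(im,"shade_rail")[0]["region"].astype(np.uint8)
    reg=cv2.morphologyEx(reg,cv2.MORPH_CLOSE,np.ones((15,15)))
    w=((hsv[...,1]<45)&(hsv[...,2]>150)&(reg>0)).astype(np.uint8)
    N,L,st,c=cv2.connectedComponentsWithStats(w)
    for i in range(1,N):
        if st[i,4]>60:print(n,st[i],c[i].round(1),toz(c[i],.012,im).round(4))
E
```

```text
[[ 0.    -0.912  0.41 ]
 [-0.     0.41   0.912]
 [-1.    -0.    -0.   ]]
top palest [array([ 0.6334, -0.2476,  0.0298]), np.int64(16)]Traceback (most recent call last):
  File "<stdin>", line 6, in <module>
    return _wrapfunc(a, 'round', decimals=decimals, out=out)
    return _wrapit(obj, method, *args, **kwds)
    result = getattr(arr, method)(*args, **kwds)
TypeError: unsupported operand type(s) for *: 'NoneType' and 'float'
```

```bash
sed -i 's/>150)&(a\[...,2\]>90/>135)\&(a[...,2]>70/; s/return None,len(g)/return np.zeros(3),len(g)/; s/<.05$/<.04/' m.py
cat > fix.py <<'E'
from m import *
G={'palest':(.637,-.248),'light':(.45,-.128),'mid':(.555,-.13),'deep':(.655,-.137)}
def go():
  for n in("top","scene"):
    im=r.get_image(n)
    for k,v in G.items(): print(n,k,[np.round(q,4) for q in lid(im,np.array(v))])
    hsv=cv2.cvtColor(np.array(im["image"]),cv2.COLOR_RGB2HSV)
    reg=r.trace(im,"shade_rail")[0]["region"].astype(np.uint8)
    reg=cv2.morphologyEx(reg,cv2.MORPH_CLOSE,np.ones((15,15)))
    w=((hsv[...,1]<45)&(hsv[...,2]>150)&(reg>0)).astype(np.uint8)
    N,L,st,c=cv2.connectedComponentsWithStats(w)
    for i in range(1,N):
        if st[i,4]>60:print(n,st[i],c[i].round(1),toz(c[i],.012,im).round(4))
go()
E
python3 fix.py
```

```text
top palest [array([ 0.6324, -0.2462,  0.0283]), np.int64(33)]
top light [array([ 0.4507, -0.1219,  0.0275]), np.int64(34)]
top mid [array([ 0.5545, -0.1256,  0.0275]), np.int64(39)]
top deep [array([ 0.6541, -0.1409,  0.0259]), np.int64(105)]
top [312 202  24  24 426] [323.6 213.5] [0.4781 0.0682 0.012 ]
top [282 206  23  23 424] [292.8 217. ] [0.4663 0.1513 0.012 ]
top [251 210  23  23 425] [262.  220.8] [0.4538 0.2347 0.012 ]
top [220 213  23  23 420] [231.3 224.1] [0.4423 0.3179 0.012 ]
scene palest [array([ 0.631 , -0.2502,  0.0278]), np.int64(77)]
scene light [array([ 0.4497, -0.1263,  0.0278]), np.int64(88)]
scene mid [array([ 0.5541, -0.1297,  0.028 ]), np.int64(99)]
scene deep [array([ 0.6546, -0.1448,  0.0264]), np.int64(166)]
scene [233 168  23  16 301] [244.3 175.4] [0.443  0.3147 0.012 ]
scene [255 180  24  18 335] [266.4 188.5] [0.4549 0.232  0.012 ]
scene [278 194  24  18 349] [289.7 202.3] [0.4667 0.1486 0.012 ]
scene [302 207  25  20 381] [314.2 216.7] [0.4787 0.0657 0.012 ]
```

Request:
send_rows(plan=[[[40,-60,0,-0.1,75],[70,-120,0,-0.2,75],[100,-180,0,-0.3,75],[130,-240,0,-0.4,75],[150,-300,0,-0.5,75],[170,-360,0,-0.6,75],[190,-420,0,-0.7,75],[205,-480,0,-0.8,75],[215,-530,0,-0.9,75],[220,-580,0,-1.0,75],[224,-625,0,-1.005,75],[224,-625,-40,-1.005,75],[224,-625,-80,-1.005,75],[224,-625,-92,-1.005,75],[224,-625,-92,-1.005,75],[224,-625,-92,-1.005,75]]])

```text
t: 5.1
ee_pos: [0.4505, -0.1236, 0.1627]
tcp_rot: [-0.113, 1.566, 0.112]
contact_force: [0.4, -0.1, 1.2]
grip_width: 0.0749
```

```bash
cat > w.py <<'E'
import sys
from m import *
s=r.read_state();im=r.get_image("wrist");save(im,sys.argv[1])
M=Ro.from_rotvec(s["tcp_rot"]).as_matrix()
print(s["t"],s["ee_pos"].round(4),M[:,2].round(3),s["joint_pos"].round(2),s["contact_force"].round(1),s["grip_width"])
if len(sys.argv)>3: print(lid(im,np.array([float(sys.argv[2]),float(sys.argv[3])]),s=s))
E
python3 w.py w1.png .450 -.124
```

```text
5.1 [ 0.4505 -0.1236  0.1627] [0.99  0.143 0.002] [-0.45  0.16 -0.34  1.06 -0.    0.98] [ 0.4 -0.1  1.2] 0.07492326922682371
(array([ 0.45028002, -0.12299379,  0.02610676]), 784)
```

View pics/w1.png

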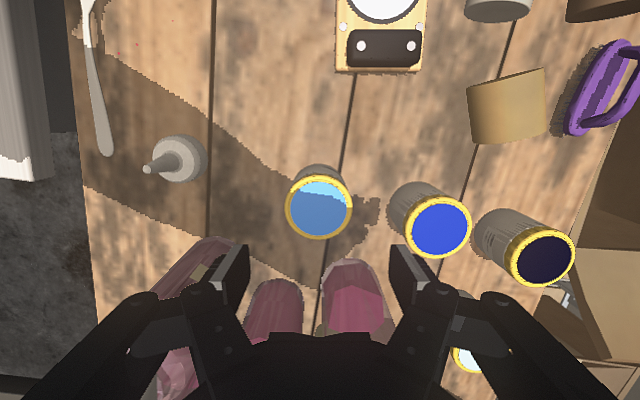

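The wrist view has the light jar's lid at (320,207), and its measured position (0.450, -0.123) agrees with the fixed cameras. Descending to grasp it.

Request:
send_rows(plan=[[[0,0,-40,0,75],[0,0,-80,0,75],[0,0,-100,0,75],[0,0,-115,0,75],[0,0,-115,0,75],[0,0,-115,0,45],[0,0,-115,0,45],[0,0,-115,0,45],[0,0,-115,0,45],[0,0,-115,0,45],[0,0,-115,0,45],[0,0,-105,0,45],[0,0,-80,0,45],[0,0,-50,0,45],[0,0,-20,0,45],[0,0,0,0,45],[0,0,0,0,45]]])

```text
t: 7.28
ee_pos: [0.4504, -0.1237, 0.1631]
tcp_rot: [-0.114, 1.565, 0.111]
contact_force: [-0.3, -0.0, -2.0]
grip_width: 0.0558
```

```bash
python3 w.py w2.png .4503 -.1236
```

```text
7.275 [ 0.4504 -0.1237  0.1631] [0.99  0.143 0.003] [-0.45  0.16 -0.34  1.06  0.    0.98] [-0.3 -0.  -2. ] 0.05579887578577809
(array([ 0.46563444, -0.22061356,  0.07438559]), 1041)
```

View pics/w2.png

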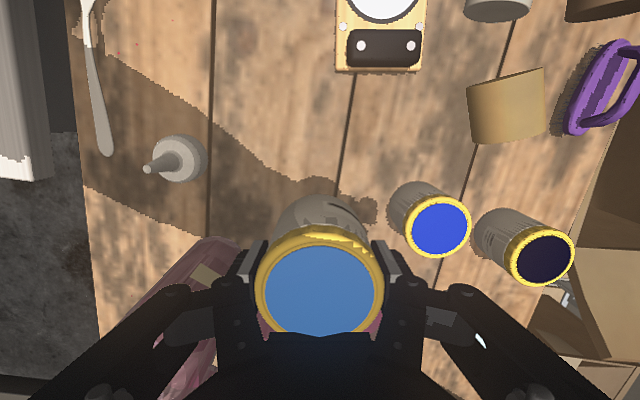

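The jar is held. It goes on the station at (0.4545, 0.2335), second from the white stop.

Request:
send_rows(plan=[[[0,25,0,0,45],[0,65,0,0,45],[0,110,0,0,45],[0,155,0,0,45],[0,200,0,0,45],[2,245,0,0,45],[4,290,0,0,45],[4,325,0,0,45],[4,350,0,0,45],[4,357,0,0,45],[4,357,-30,0,45],[4,357,-60,0,45],[4,357,-85,0,45],[4,357,-95,0,45],[4,357,-100,0,45],[4,357,-102,0,45],[4,357,-102,0,45]]])

```text
t: 9.45
ee_pos: [0.454, 0.2336, 0.0599]
tcp_rot: [-0.112, 1.567, 0.112]
contact_force: [0.3, -0.7, -2.3]
grip_width: 0.0559
```

```bash
python3 w.py w3.png; python3 - <<'E'
from h import *
for n in("top","scene"): save(r.get_image(n),n+"3.png")
a=cv2.imread("pics/top3.png")[110:300,170:470];b=cv2.imread("pics/scene3.png")[130:270,180:400]
cv2.imwrite("pics/c3.png",cv2.resize(a,None,fx=2.6,fy=2.6));cv2.imwrite("pics/d3.png",cv2.resize(b,None,fx=3.5,fy=3.5))
E
```

```text
9.45 [0.454  0.2336 0.0599] [0.99  0.142 0.001] [ 0.31  0.33 -0.41  0.83 -0.    1.74] [ 0.3 -0.7 -2.3] 0.055890366835312955
```

View pics/w3.png

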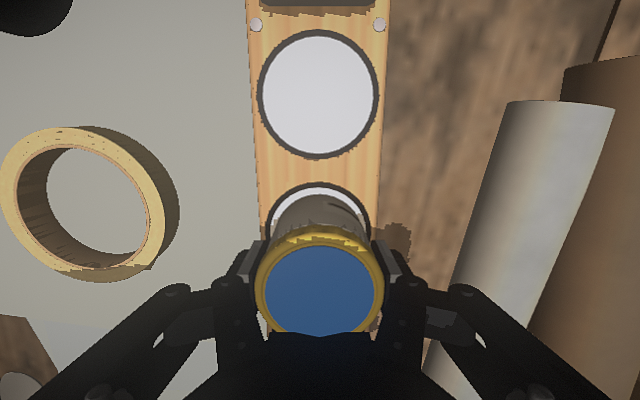

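View pics/d3.png

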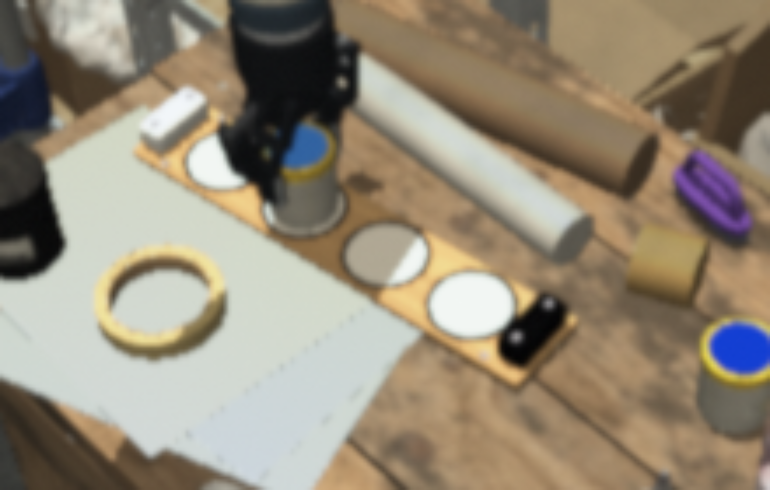

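```bash
python3 - <<'E'
from m import *
s=r.read_state();im=r.get_image("wrist")
a=cv2.cvtColor(np.array(im["image"]),cv2.COLOR_RGB2HSV)
w=((a[...,1]<45)&(a[...,2]>190)).astype(np.uint8)
N,L,st,c=cv2.connectedComponentsWithStats(w)
for i in range(1,N):
    if st[i,4]>3000: print(st[i],c[i],toz(c[i],.012,im,s))
# ring of the current station: predicted outline
for cy in (.2305,.2335,.2365):
    t=np.array([np.pi/2]); print(proj([.4545-.143*.035,cy+.0346,.012],im,s),proj([.4545-.143*.0285,cy+.028,.012],im,s))
E
```

```text
[ 263   37  110  116 9984] [317.62459936  94.54046474] [0.44149689 0.31813974 0.012     ]
[[318.26911141 186.18772868]] [[318.23831052 196.45235799]]
[[318.9569756  181.54119048]] [[318.91841189 191.90766221]]
[[319.65171625 176.84828445]] [[319.60524974 187.31798676]]
```

The station ring and jar base line up in the wrist view. Releasing it and going back for the mid jar.

Request:
send_rows(plan=[[[0,0,-1,0,45],[0,0,-1,0,75],[0,0,-1,0,75],[0,0,-1,0,75],[0,0,-1,0,75],[0,0,30,0,75],[0,0,70,0,75],[0,0,102,0,75],[20,-50,102,0,75],[40,-110,102,0,75],[60,-170,102,0,75],[80,-230,102,0,75],[95,-290,102,0,75],[99,-340,102,0,75],[99,-361,102,0,75],[99,-361,102,0,75],[99,-361,102,0,75]]])

```text
t: 11.78
ee_pos: [0.5525, -0.1263, 0.1613]
tcp_rot: [-0.112, 1.568, 0.113]
contact_force: [1.3, 0.2, -1.0]
grip_width: 0.0751
```

```bash
python3 w.py w4.png .554 -.128;python3 - <<'E'
from m import *
for n in("top","scene"):
    im=r.get_image(n);print(lid(im,np.array([.4545,.2335]),z=.078))
save(im,"s4.png")
E
```

```text
11.775 [ 0.5525 -0.1263  0.1613] [ 0.99   0.143 -0.   ] [-0.37  0.33 -0.12  1.13  0.    1.05] [ 1.3  0.2 -1. ] 0.07512504600178693
(array([ 0.55447795, -0.12646188,  0.0262241 ]), 861)
(array([0.45469909, 0.23444547, 0.02753682]), 41)
(array([0.45278479, 0.22792617, 0.0267923 ]), 56)
```

View pics/w4.png

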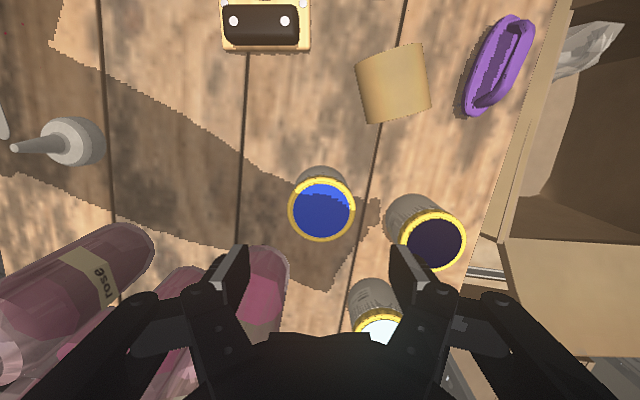

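View pics/s4.png

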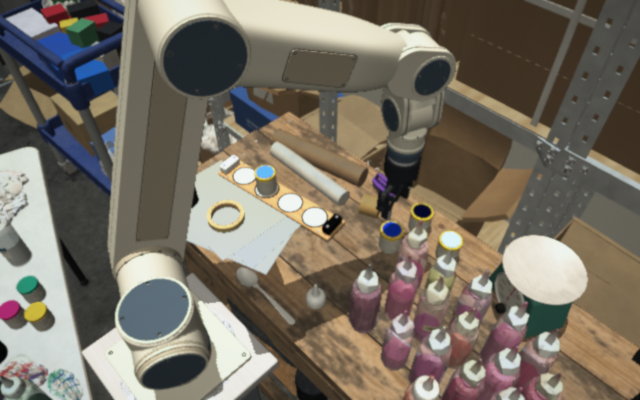

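```bash
python3 - <<'E'
from m import *
s=r.read_state();im=r.get_image("wrist")
for p in [(265,247),(288,265),(155,240)]:print('w',[toz(p,z,im,s)[:2].round(3) for z in(.0,.05,.1)])
im=r.get_image("top");save(im,"t5.png")
for p in [(421,205),(421,237)]:print('t',[toz(p,z,im)[:2].round(3) for z in(.0,.05,.1)])
E
```

```text
w [array([ 0.503, -0.201]), array([ 0.51 , -0.175]), array([ 0.517, -0.148])]
w [array([ 0.531, -0.22 ]), array([ 0.533, -0.19 ]), array([ 0.535, -0.161])]
w [array([ 0.381, -0.21 ]), array([ 0.41 , -0.182]), array([ 0.438, -0.154])]
t [array([ 0.51 , -0.199]), array([ 0.504, -0.187]), array([ 0.498, -0.175])]
t [array([ 0.422, -0.199]), array([ 0.42 , -0.187]), array([ 0.419, -0.175])]
```

Mid jar's lid is at (322,209) in the wrist view, at (0.5545, -0.1265), and the bottles stay about 35 mm clear. Grasping it.

Request:
send_rows(plan=[[[1,1,-40,0,75],[1,1,-80,0,75],[1,1,-100,0,75],[1,1,-115,0,75],[1,1,-115,0,75],[1,1,-115,0,45],[1,1,-115,0,45],[1,1,-115,0,45],[1,1,-115,0,45],[1,1,-115,0,45],[1,1,-115,0,45],[1,1,-105,0,45],[1,1,-80,0,45],[1,1,-50,0,45],[1,1,-20,0,45],[1,1,0,0,45],[1,1,0,0,45]]])

```text
t: 14.15
ee_pos: [0.5543, -0.1267, 0.163]
tcp_rot: [-0.113, 1.565, 0.111]
contact_force: [0.8, 0.1, -2.3]
grip_width: 0.0561
```

Request:
send_rows(plan=[[[-5,20,0,0,45],[-18,60,0,0,45],[-32,100,0,0,45],[-46,140,0,0,45],[-60,185,0,0,45],[-74,230,0,0,45],[-84,260,0,0,45],[-88,274,0,0,45],[-88,278,0,0,45],[-88,278,0,0,45],[-88,278,-30,0,45],[-88,278,-60,0,45],[-88,278,-85,0,45],[-88,278,-95,0,45],[-88,278,-100,0,45],[-88,278,-102,0,45],[-88,278,-103,0,45],[-88,278,-103,0,45]]])

```text
t: 16.4
ee_pos: [0.4661, 0.1515, 0.0595]
tcp_rot: [-0.113, 1.566, 0.112]
contact_force: [-1.9, -1.7, 5.0]
grip_width: 0.0559
```

```bash
python3 w.py w6.png
```

```text
16.4 [0.4661 0.1515 0.0595] [0.99  0.143 0.002] [ 0.14  0.3  -0.46  0.81 -0.    1.57] [-1.9 -1.7  5. ] 0.055872582603090554
```

View pics/w6.png

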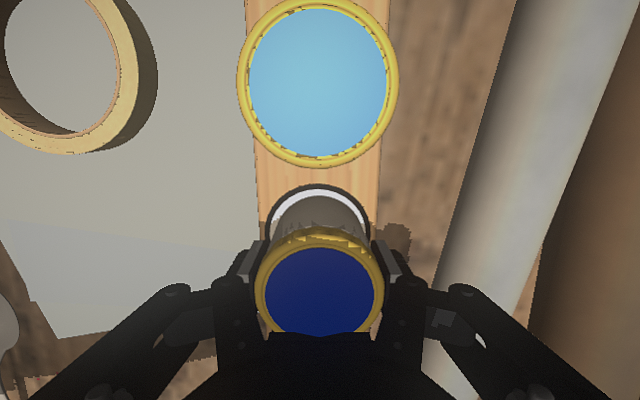

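The mid jar sits within its ring at (318,235). Releasing it and going to the deep jar.

Request:
send_rows(plan=[[[0,0,0,0,75],[0,0,0,0,75],[0,0,0,0,75],[0,0,0,0,75],[0,0,30,0,75],[0,0,70,0,75],[0,0,103,0,75],[30,-50,103,0,75],[62,-100,103,0,75],[95,-150,103,0,75],[130,-200,103,0,75],[160,-250,103,0,75],[180,-280,103,0,75],[188,-294,103,0,75],[188,-294,103,0,75],[188,-294,103,0,75],[188,-294,103,0,75]]])

```text
t: 18.58
ee_pos: [0.6533, -0.1411, 0.1618]
tcp_rot: [-0.113, 1.567, 0.113]
contact_force: [0.4, 0.2, 0.0]
grip_width: 0.075
```

```bash
python3 w.py w7.png .654 -.143
```

```text
18.575 [ 0.6533 -0.1411  0.1618] [0.99  0.144 0.   ] [-0.34  0.5   0.15  1.23  0.    1.09] [0.4 0.2 0. ] 0.07500013002437915
(array([ 0.65435529, -0.14174062,  0.02605639]), 1019)
```

View pics/w7.png

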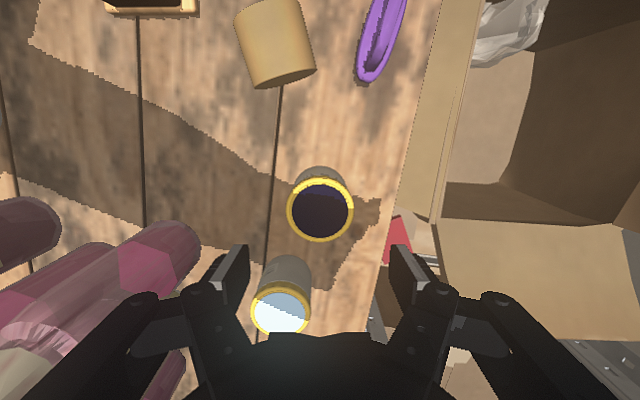

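Request:
send_rows(plan=[[[0,0,-40,0,75],[0,0,-80,0,75],[0,0,-100,0,75],[0,0,-115,0,75],[0,0,-115,0,75],[0,0,-115,0,45],[0,0,-115,0,45],[0,0,-115,0,45],[0,0,-115,0,45],[0,0,-115,0,45],[0,0,-115,0,45],[0,0,-105,0,45],[0,0,-80,0,45],[0,0,-50,0,45],[0,0,-20,0,45],[0,0,0,0,45],[0,0,0,0,45]]])

```text
t: 20.75
ee_pos: [0.6543, -0.1427, 0.1633]
tcp_rot: [-0.113, 1.565, 0.111]
contact_force: [0.2, 0.1, -2.2]
grip_width: 0.0561
```

Request:
send_rows(plan=[[[-15,18,0,0,45],[-42,50,0,0,45],[-70,84,0,0,45],[-98,118,0,0,45],[-126,150,0,0,45],[-152,182,0,0,45],[-168,201,0,0,45],[-176,210,0,0,45],[-176,210,0,0,45],[-176,210,0,0,45],[-176,210,-30,0,45],[-176,210,-60,0,45],[-176,210,-85,0,45],[-176,210,-95,0,45],[-176,210,-100,0,45],[-176,210,-102,0,45],[-176,210,-103,0,45],[-176,210,-103,0,45]]])

```text
t: 23.0
ee_pos: [0.4782, 0.0674, 0.0597]
tcp_rot: [-0.113, 1.566, 0.112]
contact_force: [-3.4, -0.3, 5.4]
grip_width: 0.0556
```

```bash
python3 w.py w8.png
```

```text
23.0 [0.4782 0.0674 0.0597] [0.99  0.143 0.002] [-0.03  0.29 -0.47  0.81 -0.    1.39] [-3.4 -0.3  5.4] 0.055626966462465614
```

View pics/w8.png

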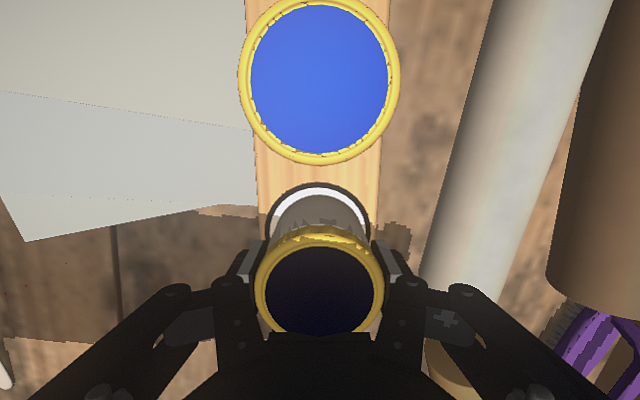

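The deep jar is in its ring at (318,235). Releasing it and going to the palest jar.

Request:
send_rows(plan=[[[0,0,0,0,75],[0,0,0,0,75],[0,0,0,0,75],[0,0,0,0,75],[0,0,30,0,75],[0,0,70,0,75],[0,0,103,0,75],[27,-50,103,0,75],[54,-100,103,0,75],[81,-150,103,0,75],[108,-205,103,0,75],[130,-260,103,0,75],[147,-300,103,0,75],[153,-315,103,0,75],[153,-315,103,0,75],[153,-315,103,0,75],[153,-315,103,0,75]]])

```text
t: 25.18
ee_pos: [0.6305, -0.246, 0.1618]
tcp_rot: [-0.113, 1.568, 0.113]
contact_force: [-0.2, 0.1, 0.3]
grip_width: 0.0748
```

```bash
python3 w.py w9.png .632 -.248
```

```text
25.175 [ 0.6305 -0.246   0.1618] [0.99  0.144 0.   ] [-0.5   0.51  0.18  1.24  0.    0.93] [-0.2  0.1  0.3] 0.07478465456700167
(array([ 0.63208999, -0.24738516,  0.02613705]), 813)
```

View pics/w9.png

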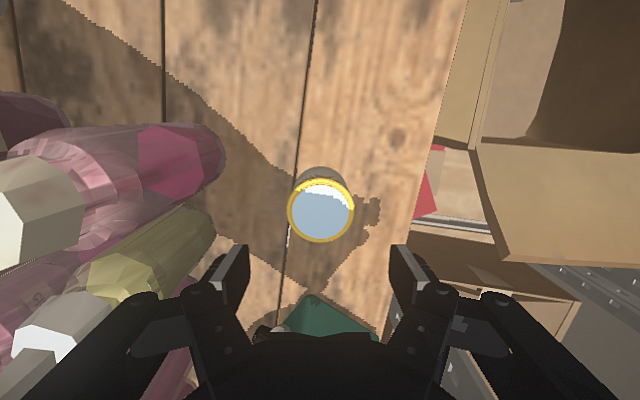

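Request:
send_rows(plan=[[[0,0,-40,0,75],[0,0,-80,0,75],[0,0,-100,0,75],[0,0,-115,0,75],[0,0,-115,0,75],[0,0,-115,0,45],[0,0,-115,0,45],[0,0,-115,0,45],[0,0,-115,0,45],[0,0,-115,0,45],[0,0,-115,0,45],[0,0,-105,0,45],[0,0,-80,0,45],[0,0,-50,0,45],[0,0,-20,0,45],[0,0,0,0,45],[0,0,0,0,45]]])

```text
t: 27.35
ee_pos: [0.6312, -0.2478, 0.1633]
tcp_rot: [-0.114, 1.565, 0.111]
contact_force: [0.1, -0.0, -1.7]
grip_width: 0.0559
```

Request:
send_rows(plan=[[[-10,20,10,0,45],[-26,60,20,0,45],[-44,105,30,0,45],[-62,155,30,0,45],[-80,205,30,0,45],[-98,255,30,0,45],[-116,305,30,0,45],[-134,355,30,0,45],[-152,405,30,0,45],[-166,455,30,0,45],[-178,505,30,0,45],[-185,540,30,0,45],[-189,558,20,0,45],[-189,565,0,0,45],[-189,565,0,0,45],[-189,565,0,0,45]]])

```text
t: 29.35
ee_pos: [0.4416, 0.317, 0.1614]
tcp_rot: [-0.112, 1.568, 0.112]
contact_force: [-0.1, -0.1, -1.4]
grip_width: 0.0558
```

Request:
send_rows(plan=[[[0,0,-30,0,45],[0,0,-60,0,45],[0,0,-85,0,45],[0,0,-95,0,45],[0,0,-100,0,45],[0,0,-102,0,45],[0,0,-103,0,45],[0,0,-103,0,45]]])

```text
t: 30.35
ee_pos: [0.4422, 0.3178, 0.0597]
tcp_rot: [-0.112, 1.566, 0.113]
contact_force: [-1.6, -1.7, 5.1]
grip_width: 0.0558
```

```bash
python3 w.py w10.png
```

```text
30.35 [0.4422 0.3178 0.0597] [0.99  0.143 0.002] [ 0.47  0.38 -0.33  0.86 -0.    1.9 ] [-1.6 -1.7  5.1] 0.05579904989450885
```

View pics/w10.png

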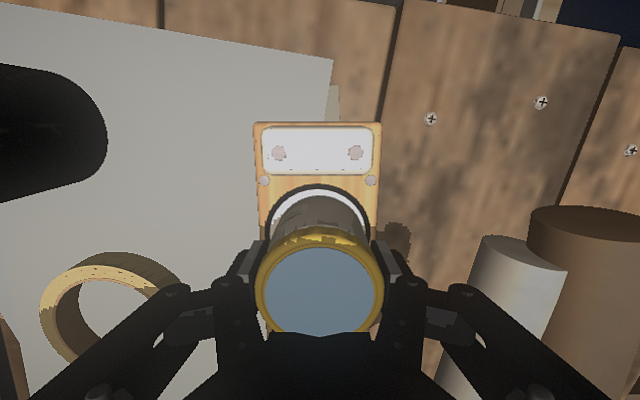

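The palest jar is in its ring beside the white stop. Releasing it, then backing off high and clear of the rail to check.

Request:
send_rows(plan=[[[0,0,0,0,75],[0,0,0,0,75],[0,0,0,0,75],[0,0,0,0,75],[0,0,30,0,75],[0,0,70,0,75],[0,0,120,0,75],[0,0,170,0,75],[0,-50,190,0,75],[0,-110,190,0,75],[0,-170,190,0,75],[0,-230,190,0,75],[0,-290,190,0,75],[0,-350,190,0,75],[0,-410,190,0,75],[0,-470,190,0,75],[0,-470,190,0,75],[0,-470,190,0,75]]])

```text
t: 32.65
ee_pos: [0.4414, -0.1525, 0.2481]
tcp_rot: [-0.111, 1.568, 0.112]
contact_force: [0.1, 0.1, 0.0]
grip_width: 0.0747
```

```bash
python3 - <<'E'
from m import *
S={'palest':(.4425,.3165),'light':(.4545,.2335),'mid':(.4665,.150),'deep':(.4785,.067)}
ring={'top':dict(deep=(.4781,.0682),mid=(.4663,.1513),light=(.4538,.2347),palest=(.4423,.3179)),
'scene':dict(deep=(.4787,.0657),mid=(.4667,.1486),light=(.4549,.2320),palest=(.443,.3147))}
for n in("top","scene"):
    im=r.get_image(n);save(im,n+"f.png")
    for k,v in S.items():
        q,c=lid(im,np.array(v),z=.078);print(n,k,q.round(4),c,'off mm',((q[:2]-ring[n][k])*1000).round(1))
    for o in("masking_tape","nail_brush"):
        for d in r.trace(im,o)[:1]: print(n,o,d["score"],np.round(d["bbox"],1))
a=cv2.imread("pics/topf.png")[110:300,170:470];cv2.imwrite("pics/topfc.png",cv2.resize(a,None,fx=2.6,fy=2.6))
a=cv2.imread("pics/scenef.png")[130:330,180:480];cv2.imwrite("pics/scenefc.png",cv2.resize(a,None,fx=2.6,fy=2.6))
print(r.read_state()["t"])
E
```

```text
top palest [0.4436 0.3181 0.0279] 38 off mm [1.3 0.2]
top light [0.4547 0.2342 0.0274] 40 off mm [ 0.9 -0.5]
top mid [0.4671 0.1519 0.0275] 36 off mm [0.8 0.6]
top deep [0.479  0.0681 0.0259] 78 off mm [ 0.9 -0.1]
top masking_tape 0.62 [261.1 274.9  34.8  35.4]
top nail_brush 0.62 [344.7 139.   31.4  13.4]
scene palest [0.4413 0.3116 0.0272] 54 off mm [-1.7 -3.1]
scene light [0.4533 0.2294 0.028 ] 62 off mm [-1.6 -2.6]
scene mid [0.4652 0.1457 0.0267] 73 off mm [-1.5 -2.9]
scene deep [0.4781 0.0645 0.0264] 167 off mm [-0.6 -1.2]
scene masking_tape 0.85 [227.4 216.6  38.6  33.7]
32.95
```

View pics/topfc.png

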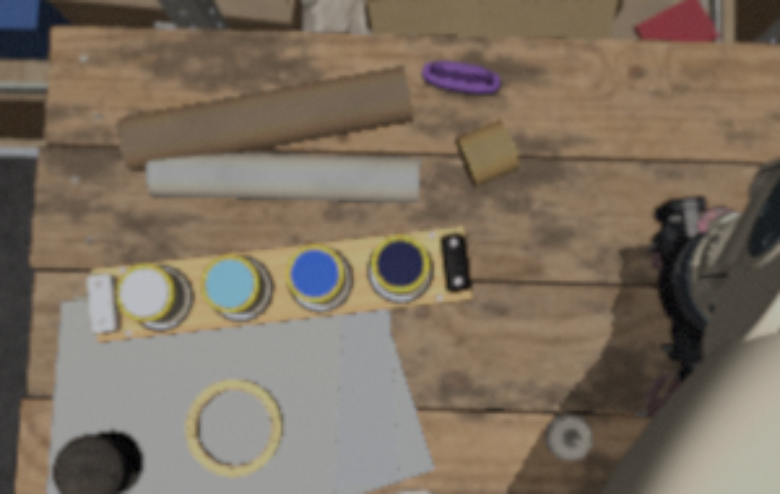

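View pics/scenefc.png

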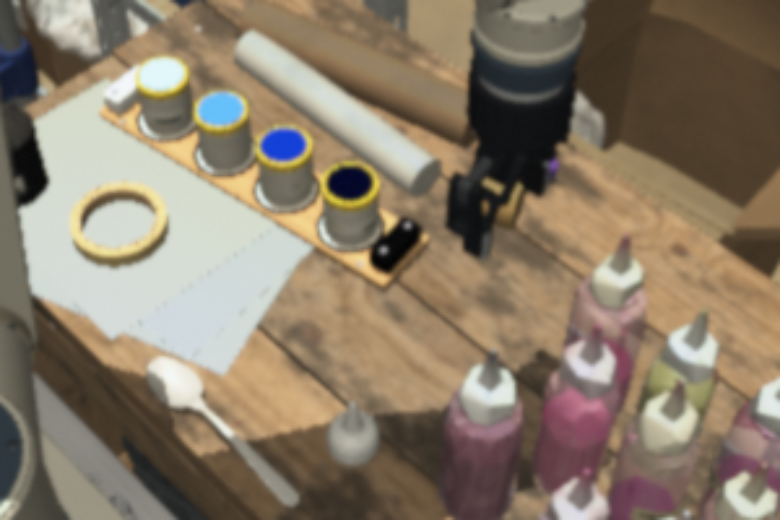

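Both views show four upright jars in the right order within their rings. The tape and brush look unmoved, and the arm touches nothing.

```bash
python3 -c "
from cell import r
print(r.close_job())"
```

```text
the job is handed in; nothing more can be done
None
```

All four jars now stand upright on the rail, one per ring: palest next to the white stop, then light, mid, and deep next to the black stop. I handed the job in at about 33 s of robot time, with the gripper open and clear of everything.

- **Centring:** The two fixed cameras disagreed slightly. The top camera put every jar within about 1.4 mm of its ring centre. The scene camera showed 1–4 mm offsets, mostly the same way for all four. That is in line with the 3–4 mm difference between the cameras that I saw at the start.
- **Bystanders:** The masking tape showed no movement beyond measurement noise in either view. The purple brush looked unmoved in the top view. In the last scene picture the arm hid most of it, and the network did not find it there.
- **Forces:** Wrist force readings stayed under about 7 N whenever I read them, and no jar tipped.

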